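# Load the centrifuge in balance

### The arm

A 6-joint arm with a two-finger parallel gripper is mounted at the origin on a cart in front of the work surface, level with it; the furniture and walls round the work are solid. World frame = base frame: x ahead of the robot, y to its left, z up, the work surface at z = 0. Lengths are in m, angles in rad, forces in N, time in s.
With the tool pointing down it reaches from about 0.325 to 0.9 m from the base axis. Payload 6.1 kg.
Tool frame: the origin (TCP) lies midway between the tips of the shut fingers; the grasp point (between the pads) lies 19 mm behind it; z points along the fingers, y is the line along which they close (so a half turn about z gives the same grasp; the last joint's range is limited). The gripper opens to 85 mm and grips with 20 to 120 N. Pads are 22 mm wide; open, the fingers measure 114 mm over their backs; the gripper's body (76 mm by 85 mm) begins 54 mm behind the grasp point. The pads swing forward as they close: fully open they stand 13 mm farther back than shut.
Start: joints at [1.061, 0.22, 1.526, -0, 1.395, -0.126], TCP at [0.234, 0.58, 0.231] pointing down, gripper open.
Joint ranges: [-2.98, 2.98], [-0.91, 2.08], [0.09, 2.57], [-1.24, 4.39], [0.2, 2.65], [-2.68, 2.68]. Speed limits (rad/s): [2.57, 2.57, 3.01, 3.14, 3.14, 3.14].

### API

Orientations are given as [roll, pitch, yaw] about the fixed x, y, z axes, in that order (R = Rz(yaw) Ry(pitch) Rx(roll)).
In Python, from plant import movep, move_l, set_joints, gripper_to, hold, inverse_kinematics, observe, get_image, get_calibration, Unreachable, job_done gives the robot as it stands. Calls block until the motion is done:
- movep(position, orientation): joint-space move of the TCP to a pose.
- move_l(position, feed=0.15, rotation=None, max_force=None): straight line of the TCP; rotation=None keeps the orientation; feed is the mean speed in m/s. With max_force (N) it stops when the force on the tool has changed by that much, and returns True; else False.
- set_joints(angles): joint-space move.
- gripper_to(opening, f_grip=None): finger opening in m; f_grip is the grip in N (None keeps the last); returns when the fingers have stopped.
- hold(seconds).
- inverse_kinematics(position, orientation): joint angles nearest the present ones, or None.
- observe(): the state.
- get_image(name): name is "side" or "top"; returns (picture, depth): 400x640x3 uint8, red, green, blue; 400x640 float32, m along the optical axis (not along the pixel's ray), 0 where there is no reading.
- get_calibration(name): a dict with "intrinsics" (3x3 intrinsics, pixels), "world_from_camera" (4x4, takes a point from camera to world coordinates). Camera axes: x right, y down, z forward; pixel columns grow to the right and rows downward; lengths in m; the calibration is good to about 2 mm. A picture is of the moment at which its call begins. get_calibration takes no time and is no camera call.
A pose or a line that the arm cannot do raises Unreachable and nothing moves.
- job_done(): hands the job in; it is judged then, once.
The state is a dict: "time_s": time; "q": joint angles; "joint_velocities": joint speeds; "joint_torque": joint torques, N m; "eef_pos": TCP position; "tcp_rot": TCP orientation; "ft_force": force on the tool from outside, world axes, zero at the start; "torque": the same for the moment, N m; "opening": finger opening in m; "grasp_force": force on a finger pad.
Only numpy, scipy, OpenCV 4.12 (cv2) and the standard library are available. Lean on these libraries where they do the work, as an engineer would, in place of code of your own. Each camera call takes 0.05 s, during which the arm holds its last target. There are 200 camera calls.

### The job

Load the open centrifuge so that it will run in balance: stand the two pink vials in two buckets opposite each other, and the two yellow vials in the other two opposite buckets, each upright on the floor of its bucket, one vial to a bucket. Set the vials down gently, do not drop or knock them over; the blue vial has no partner, so leave it untouched on the tray.

Things in the scene. Friction and masses are not known exactly. Their poses are not given: they have to be found in the camera images.
- vial_pink_1: glass sample vial, pink contents, black screw cap with a red disc on top; 54 mm tall, 24 mm across, the cap is the top 12 mm, about 30 g; origin: centre of its underside, z up. Stands on a white tray (floor 4 mm, rim 14 mm above the bench) with the other vials, axes at least 50 mm apart: pinch it from above by the cap with the fingers opened to only about 40 mm
- vial_pink_2: glass sample vial, pink contents, black screw cap with a red disc on top; 54 mm tall, 24 mm across, the cap is the top 12 mm, about 30 g; origin: centre of its underside, z up. Stands on a white tray (floor 4 mm, rim 14 mm above the bench) with the other vials, axes at least 50 mm apart: pinch it from above by the cap with the fingers opened to only about 40 mm
- vial_yellow_1: glass sample vial, pale yellow contents, plain white screw cap; 54 mm tall, 24 mm across, the cap is the top 12 mm, about 30 g; origin: centre of its underside, z up. Stands on a white tray (floor 4 mm, rim 14 mm above the bench) with the other vials, axes at least 50 mm apart: pinch it from above by the cap with the fingers opened to only about 40 mm
- vial_yellow_2: glass sample vial, pale yellow contents, plain white screw cap; 54 mm tall, 24 mm across, the cap is the top 12 mm, about 30 g; origin: centre of its underside, z up. Stands on a white tray (floor 4 mm, rim 14 mm above the bench) with the other vials, axes at least 50 mm apart: pinch it from above by the cap with the fingers opened to only about 40 mm
- vial_blue: glass sample vial, light blue contents, black screw cap with a blue disc on top; to stay on the tray; 54 mm tall, 24 mm across, the cap is the top 12 mm, about 30 g; origin: centre of its underside, z up. Right of the tray a 0.64 m tall iron stand with a glass flask is in the way of an arm coming from the right (robot frame: x 0.42 to 0.56, y -0.29 to -0.01 m): pass it on the robot's side
- bucket_1: one of four alike metal buckets hung in the centrifuge's rotor, facing bucket_3 across the axis (124 mm apart; neighbours 88 mm); bore 36 mm wide, 24 mm deep, mouth 45 mm over the outside; origin: centre of the bore's floor, 115 mm above the bench, z up, x away from the rotor axis, 62 mm off. The rotor starts at any angle; pushed, it turns stiffly, and a bucket swings a little
- bucket_2: one of four alike metal buckets hung in the centrifuge's rotor, facing bucket_4 across the axis (124 mm apart; neighbours 88 mm); bore 36 mm wide, 24 mm deep, mouth 45 mm over the outside; origin: centre of the bore's floor, 115 mm above the bench, z up, x away from the rotor axis, 62 mm off. The rotor starts at any angle; pushed, it turns stiffly, and a bucket swings a little
- bucket_3: one of four alike metal buckets hung in the centrifuge's rotor, facing bucket_1 across the axis (124 mm apart; neighbours 88 mm); bore 36 mm wide, 24 mm deep, mouth 45 mm over the outside; origin: centre of the bore's floor, 115 mm above the bench, z up, x away from the rotor axis, 62 mm off. The rotor starts at any angle; pushed, it turns stiffly, and a bucket swings a little
- bucket_4: one of four alike metal buckets hung in the centrifuge's rotor, facing bucket_2 across the axis (124 mm apart; neighbours 88 mm); bore 36 mm wide, 24 mm deep, mouth 45 mm over the outside; origin: centre of the bore's floor, 115 mm above the bench, z up, x away from the rotor axis, 62 mm off. The rotor starts at any angle; pushed, it turns stiffly, and a bucket swings a little
- centrifuge: round white bench centrifuge, fixed, 218 mm across, rim 135 mm above the bench (bucket mouths 139, rotor nut 155); origin: on the bench under the rotor axis, z up; console to its -x, towards the robot, 155 mm from the axis; lid stands open at its +x, hinged 116 mm from the axis at the rim, leaning back 30 degrees, tip 330 mm up. A shelf overhangs the bench from x = 0.64 m on
Not all that is in view belongs to the job. What is shaped like the vial_pink_1 but green or turquoise is not meant.

How it is judged:
By the outcome, as a careful person would: the job done as asked, in the order asked, and still so for the second after the job is handed in, with the robot touching nothing.
It also fails if it takes over 96 s, if anything falls off the work surface, if the arm or the gripper's body presses on something with over 40 N, if the wrist force passes 120 N, or if a joint passes its speed limit or range.

## Working session

There is one attempt and no reset: what is moved stays moved. The work goes in short steps, each a Python script; the robot and the scene stay as the last script left them, time stands still between calls to the robot, and variables do not carry over. Pictures are saved under pics/ and viewed, at most 14 in all, crops included, and the job is handed in when it is done.

```bash
ls; mkdir -p pics; python3 - <<'E'
from plant import *
import cv2,numpy as np
for n in("top","side"):
    p,d=get_image(n); np.savez(f"pics/{n}0.npz",p=p,d=d); cv2.imwrite(f"pics/{n}0.png",p[:,:,::-1])
    c=get_calibration(n); print(n,np.round(c["intrinsics"],1).tolist(),np.round(c["world_from_camera"],3).tolist())
s=observe();print(s["time_s"],s["eef_pos"],s["tcp_rot"],s["opening"])
E
```

```text
pics
top [[367.6, 0.0, 321.0], [0.0, 367.6, 201.0], [0.0, 0.0, 1.0]] [[0.0, -0.988, 0.157, 0.38], [-1.0, -0.002, -0.01, 0.219], [0.01, -0.157, -0.987, 0.954], [0.0, 0.0, 0.0, 1.0]]
side [[457.7, 0.0, 321.2], [0.0, 457.7, 199.3], [0.0, 0.0, 1.0]] [[-0.823, -0.484, 0.297, 0.231], [-0.568, 0.706, -0.423, 0.638], [-0.005, -0.517, -0.856, 0.909], [0.0, 0.0, 0.0, 1.0]]
0.1 [0.23377356 0.57903404 0.23029355] [-3.13978170e+00 -2.46348024e-04  2.75775267e+00] 0.08512971485432684
```

View pics/top0.png

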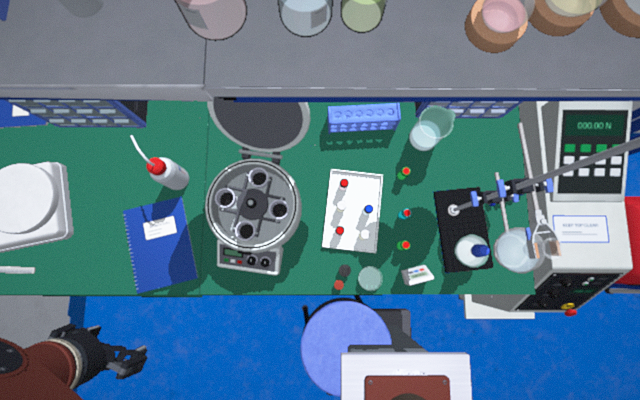

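View pics/side0.png

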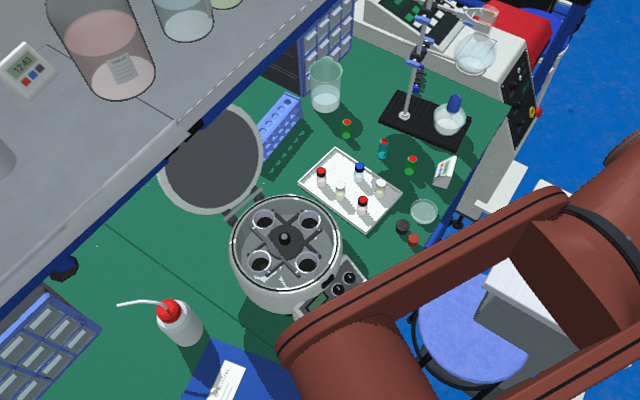

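The top view shows the rotor axis at about (251,203), with bucket mouths near (259,178), (279,211), (246,231) and (226,198). The red caps are at (344,183) and (340,231), and blue is at (368,209). In the side view the white-capped vials are at (340,189) and (380,186). Next I'll measure, using depth and colour.

```bash
cat > h.py <<'E'
import numpy as np,cv2
from plant import *
def cal(n):
    c=get_calibration(n); return np.array(c["intrinsics"]),np.array(c["world_from_camera"])
def world(n,d):
    K,T=cal(n); v,u=np.indices(d.shape)
    P=np.stack([(u-K[0,2])/K[0,0]*d,(v-K[1,2])/K[1,1]*d,d],-1)
    return P@T[:3,:3].T+T[:3,3]
def ray(n,uv,z):
    K,T=cal(n); r=T[:3,:3]@np.linalg.solve(K,[*uv,1]); o=T[:3,3]
    return (o+r*(z-o[2])/r[2])[:2]
def proj(n,p):
    K,T=cal(n); q=K@(T[:3,:3].T@(np.array(p)-T[:3,3])); return q[:2]/q[2]
def caps(n,p,d,top=.058,rng=(.048,.068)):
    """blobs at cap-top height"""
    W=world(n,d); m=((W[...,2]>rng[0])&(W[...,2]<rng[1])&(d>0)).astype(np.uint8)
    k,l,s,c=cv2.connectedComponentsWithStats(m)
    out=[]
    for i in range(1,k):
        if 8<s[i,4]<300:
            out.append((c[i].round(1).tolist(),int(s[i,4]),np.median(W[l==i],0).round(4).tolist(),ray(n,c[i],top).round(4).tolist(),np.median(p[l==i],0).tolist()))
    return out
E
python3 - <<'E'
from h import *
for n in("top","side"):
    f=np.load(f"pics/{n}0.npz");p,d=f["p"],f["d"]
    print(n)
    for r in caps(n,p,d):
        if .3<r[2][0]<.62 and -.15<r[2][1]<.3: print(r)
    hsv=cv2.cvtColor(p,cv2.COLOR_RGB2HSV)
    for name,m in(("red",((hsv[...,0]<8)|(hsv[...,0]>172))&(hsv[...,1]>150)&(hsv[...,2]>90)),("blue",(abs(hsv[...,0].astype(int)-112)<12)&(hsv[...,1]>150)&(hsv[...,2]>90))):
        k,l,s,c=cv2.connectedComponentsWithStats(m.astype(np.uint8))
        for i in range(1,k):
            if 10<s[i,4]<200:
                w=ray(n,c[i],.058)
                if .3<w[0]<.62 and -.2<w[1]<.3: print(name,c[i].round(1),s[i,4],w.round(4))
a=cv2.imread("pics/top0.png")[145:275,200:400];b=cv2.imread("pics/side0.png")[140:300,220:420]
cv2.imwrite("pics/c1.png",cv2.resize(a,None,fx=4,fy=4,interpolation=2));cv2.imwrite("pics/c2.png",cv2.resize(b,None,fx=3.7,fy=3.7,interpolation=2))
E
```

```text
top
([405.0, 170.2], 64, [0.6017, -0.0016, 0.0541], [0.6009, -0.0009], [192.5, 107.0, 60.0])
([343.1, 182.2], 68, [0.5702, 0.155, 0.0581], [0.57, 0.1548], [208.0, 47.0, 49.0])
([340.8, 204.7], 69, [0.5126, 0.1605, 0.0577], [0.5134, 0.1609], [248.0, 250.0, 252.0])
([367.8, 208.1], 70, [0.5052, 0.0943, 0.0582], [0.505, 0.0944], [44.5, 101.0, 227.5])
([457.1, 207.7], 10, [0.506, -0.1259, 0.058], [0.5063, -0.1263], [109.0, 113.0, 121.5])
([406.0, 212.1], 70, [0.4959, -0.0004, 0.0535], [0.4952, 0.0007], [138.0, 88.0, 92.5])
([338.8, 229.6], 68, [0.4511, 0.1659, 0.0584], [0.4519, 0.1663], [193.0, 44.5, 47.0])
([364.1, 233.7], 70, [0.4413, 0.1049, 0.0576], [0.4419, 0.1048], [248.0, 249.0, 252.0])
([404.7, 244.2], 70, [0.4173, 0.0051, 0.0538], [0.4167, 0.0066], [183.5, 94.5, 55.0])
([420.1, 279.4], 110, [0.3334, -0.029, 0.0508], [0.3329, -0.0274], [250.0, 251.0, 253.0])
red [405.8 170.5] 28 [ 0.6002 -0.0027]
red [343.8 182.6] 39 [0.5689 0.153 ]
red [406.7 212.4] 27 [ 0.4944 -0.0012]
red [339.4 230. ] 41 [0.4509 0.1649]
red [405.6 244.4] 33 [0.4161 0.0045]
red [338.5 284.5] 58 [0.3212 0.1681]
[... 552 characters left out ...]
 0.0968, 0.0567], [0.5038, 0.0979], [34.0, 80.5, 145.5])
([321.1, 171.6], 78, [0.5691, 0.1565, 0.0568], [0.5686, 0.1573], [158.5, 39.5, 38.5])
([381.0, 183.2], 85, [0.4415, 0.1072, 0.0563], [0.4412, 0.108], [239.0, 244.0, 245.0])
([340.4, 185.6], 85, [0.513, 0.1627, 0.0562], [0.5122, 0.164], [241.0, 245.0, 246.0])
([362.6, 200.6], 88, [0.4513, 0.1683, 0.0565], [0.451, 0.1692], [150.0, 34.5, 35.0])
red [346.6 121.3] 24 [0.6014 0.0008]
red [383.8 141.1] 25 [0.4963 0.0023]
red [412.4 158. ] 28 [0.417  0.0077]
red [320.7 170.3] 43 [0.5714 0.1547]
red [362.6 199.1] 46 [0.453  0.1659]
red [413.2 238.1] 77 [0.317  0.1869]
blue [415.8  89. ] 49 [ 0.5147 -0.1882]
blue [359.4 165.4] 44 [0.5064 0.0939]
```

View pics/c1.png

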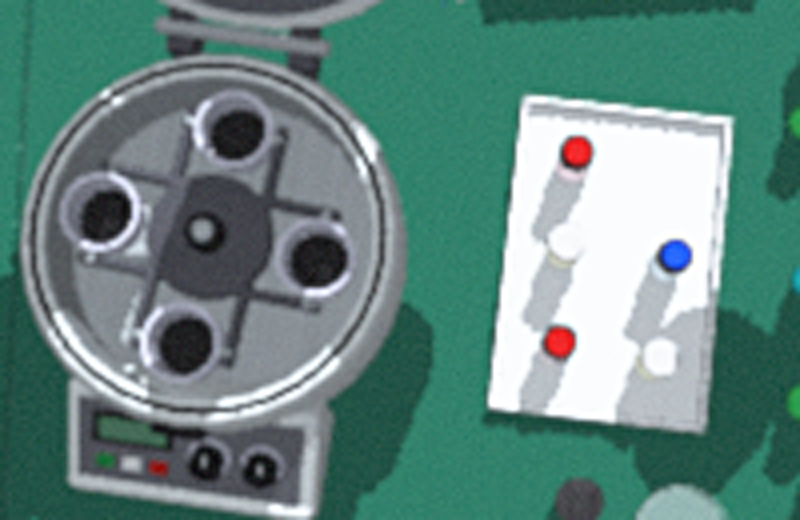

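View pics/c2.png

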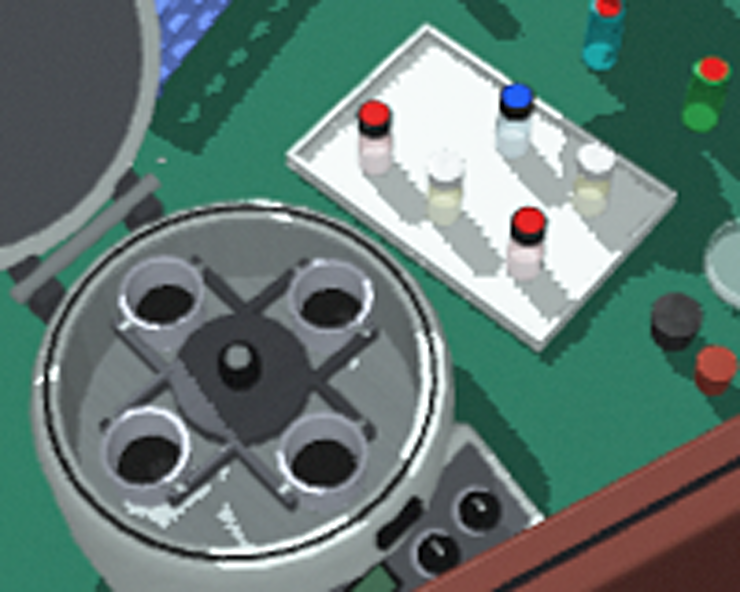

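Both views agree on the vials to about 2 mm. Pink is at (.570,.154) and (.452,.1655), white caps at (.513,.160) and (.442,.104), and blue at (.505,.094), which matches the crop. Next, the buckets.

```bash
python3 - <<'E'
from h import *
for n in("top","side"):
    f=np.load(f"pics/{n}0.npz");p,d=f["p"],f["d"]
    g=p.max(2)
    C=[(258.8,177.5),(279.5,209.5),(246,231.5),(226.5,198)] if n=="top" else [(264,222),(309.5,222.5),(259,262.5),(307,264)]
    W=world(n,d); out=[]
    for c in C:
        u0,v0=map(int,c); s=np.s_[v0-14:v0+15,u0-14:u0+15]
        w=W[s].reshape(-1,3); 
        m=(w[:,2]>.134)&(w[:,2]<.145)
        pts=w[m][:,:2]; cc,r=cv2.minEnclosingCircle(pts.astype(np.float32))
        # least-squares ring centre
        A=np.c_[2*pts,np.ones(len(pts))]; q=np.linalg.lstsq(A,(pts**2).sum(1),rcond=None)[0]
        print(n,c,"ring",len(pts),np.round(cc,4),round(r,4),"fit",q[:2].round(4)); out.append(q[:2])
    out=np.array(out); print("centre",out.mean(0).round(4),[round(float(np.linalg.norm(o-out.mean(0))),4) for o in out],[round(float(np.degrees(np.arctan2(*(o-out.mean(0))[::-1]))),1) for o in out])
    nut=W[(W[...,2]>.146)&(W[...,2]<.16)&(np.hypot(*(W[...,:2]-out.mean(0)).transpose(2,0,1))<.05)]; print("nut",len(nut),nut.mean(0).round(4))
    sh=W[(W[...,0]>.6)&(W[...,0]<.75)&(abs(W[...,1]-.2)<.25)&(W[...,2]>.2)]; print("shelf",np.percentile(sh[:,2],[5,50,95]).round(3),sh[:,0].min())
for t in [(.57,.154),(.452,.1655),(.513,.16),(.442,.104),(.58,.37)]:
    for z in(.035,.24): print(t,z,[ (y,np.round(j,2).tolist()) if (j:=inverse_kinematics([*t,z],[np.pi,0,y])) is not None else (y,None) for y in(1.57,3.14)])
E
```

```text
top (258.8, 177.5) ring 213 [0.5653 0.3535] 0.045 fit [0.5655 0.3537]
top (279.5, 209.5) ring 198 [0.4936 0.3043] 0.043 fit [0.4914 0.3023]
top (246, 231.5) ring 202 [0.4417 0.3758] 0.0432 fit [0.4411 0.3769]
top (226.5, 198) ring 206 [0.5165 0.4242] 0.0457 fit [0.5168 0.4222]
centre [0.5037 0.3638] [0.0626, 0.0627, 0.0639, 0.0599] [-9.3, -101.3, 168.2, 77.4]
nut 70 [0.5049 0.367  0.152 ]
shelf [0.236 0.409 0.475] 0.6379986884622073
side (264, 222) ring 181 [0.5621 0.3599] 0.0411 fit [0.5607 0.358 ]
side (309.5, 222.5) ring 162 [0.4913 0.3087] 0.0396 fit [0.4923 0.3103]
side (259, 262.5) ring 165 [0.5179 0.4291] 0.0355 fit [0.5173 0.4275]
side (307, 264) ring 176 [0.4448 0.3836] 0.0374 fit [0.4437 0.3823]
centre [0.5035 0.3695] [0.0583, 0.0603, 0.0596, 0.0612] [-11.4, -100.7, 76.6, 167.9]
nut 101 [0.5044 0.3689 0.151 ]
shelf [0.222 0.408 0.535] 0.6374350283442619
(0.57, 0.154) 0.035 [(1.57, [0.13, 0.36, 1.76, -0.0, 1.03, 0.13]), (3.14, [0.13, 0.36, 1.76, 0.0, 1.03, -1.44])]
(0.57, 0.154) 0.24 [(1.57, [0.13, 0.13, 1.61, -0.0, 1.4, 0.13]), (3.14, [0.13, 0.13, 1.61, 0.0, 1.4, -1.44])]
(
[... 198 characters left out ...]
.14, 1.88, 0.0, 1.4, -1.38])]
(0.513, 0.16) 0.035 [(1.57, [0.16, 0.25, 1.9, -0.0, 1.0, 0.16]), (3.14, [0.16, 0.25, 1.9, 0.0, 1.0, -1.41])]
(0.513, 0.16) 0.24 [(1.57, [0.16, 0.0, 1.74, -0.0, 1.39, 0.16]), (3.14, [0.16, 0.0, 1.74, 0.0, 1.39, -1.41])]
(0.442, 0.104) 0.035 [(1.57, [0.06, 0.06, 2.11, -0.0, 0.97, 0.06]), (3.14, [0.06, 0.06, 2.11, 0.0, 0.97, -1.51])]
(0.442, 0.104) 0.24 [(1.57, [0.06, -0.21, 1.94, -0.0, 1.41, 0.06]), (3.14, [0.06, -0.21, 1.94, 0.0, 1.41, -1.51])]
(0.58, 0.37) 0.035 [(1.57, [0.45, 0.56, 1.48, -0.0, 1.11, 0.45]), (3.14, [0.45, 0.56, 1.48, 0.0, 1.11, -1.12])]
(0.58, 0.37) 0.24 [(1.57, [0.45, 0.36, 1.33, -0.0, 1.44, 0.45]), (3.14, [0.45, 0.36, 1.33, 0.0, 1.44, -1.12])]
```

```bash
cat >> h.py <<'E'
from scipy.optimize import least_squares
def rotor(n,d,c0=(.504,.367),a0=np.radians(-11)):
    """fit four rings (mid radius 20 mm) at mouth height, 62 mm off the axis"""
    W=world(n,d).reshape(-1,3); x=np.array([*c0,a0])
    for _ in range(8):
        B=cent(x); D=W[:,None,:2]-B[None]; r=np.linalg.norm(D,axis=2); k=r.argmin(1); rm=r.min(1)
        m=(W[:,2]>.1365)&(W[:,2]<.1435)&(rm<.0255)&(rm>.014); pts=W[m,:2]; kk=k[m]
        x=least_squares(lambda x:np.linalg.norm(pts-cent(x)[kk],axis=1)-.0203,x,loss="soft_l1",f_scale=.002).x
    return x,len(pts),W[m],kk
def cent(x): return np.array([[x[0]+.062*np.cos(x[2]+i*np.pi/2),x[1]+.062*np.sin(x[2]+i*np.pi/2)] for i in range(4)])
E
python3 - <<'E'
from h import *
for n in("top","side"):
    f=np.load(f"pics/{n}0.npz"); x,k,P,kk=rotor(n,f["d"]); print(n,x.round(4),np.degrees(x[2]).round(2),k,np.bincount(kk)); print(cent(x).round(4).tolist())
    im=cv2.imread(f"pics/{n}0.png")
    for i,c in enumerate(cent(x)):
        poly=np.array([proj(n,[c[0]+.018*np.cos(t),c[1]+.018*np.sin(t),.139]) for t in np.linspace(0,6.28,40)])
        # dark bore: centroid in picture vs. ring
        cv2.polylines(im,[np.round((poly+.5)*16).astype(int)],True,(0,255,0),1,shift=4)
    v=np.s_[150:260,200:310] if n=="top" else np.s_[195:305,225:335]
    im2=cv2.resize(im[v],(400,400),interpolation=0); cv2.imwrite(f"pics/r_{n}.png",im2)
cv2.imwrite("pics/r.png",np.hstack([cv2.imread("pics/r_top.png"),cv2.imread("pics/r_side.png")]))
E
```

```text
top [ 0.5055  0.3675 -0.209 ] -11.98 326 [81 75 85 85]
[[0.5661, 0.3546], [0.5184, 0.4281], [0.4448, 0.3804], [0.4926, 0.3068]]
side [ 0.5052  0.3682 -0.2074] -11.88 356 [85 99 90 82]
[[0.5658, 0.3554], [0.5179, 0.4289], [0.4445, 0.381], [0.4924, 0.3075]]
```

View pics/r.png

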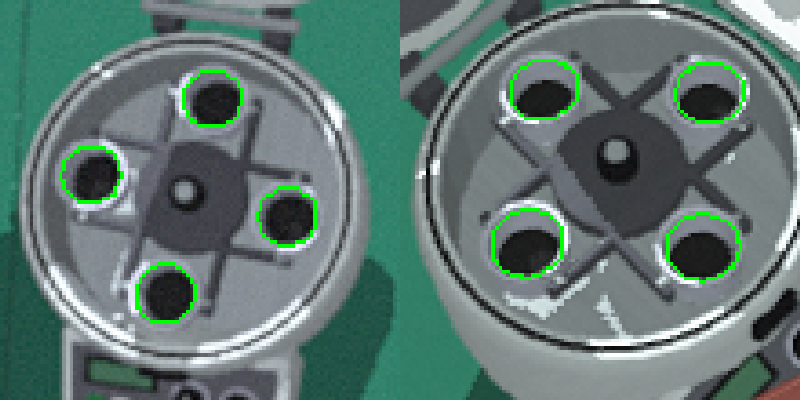

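Rotor fits from both views agree within 1 mm. The outlines sit on the bores: axis (.505,.368), buckets at (.566,.355), (.518,.4285), (.445,.381) and (.4925,.307). Now I'll place the first pink vial.

```bash
cat >> h.py <<'E'
V=dict(P1=(.570,.154),P2=(.452,.1655),Y1=(.5132,.160),Y2=(.4418,.1043))
B=[(.566,.355),(.5182,.4285),(.4447,.3808),(.4925,.3071)]
R=[np.pi,0,np.pi]; ZT=.25; ZG=.034
def st(t):
    s=observe(); print(t,round(s["time_s"],2),s["eef_pos"].round(4),"open",round(s["opening"],4),"grip",np.round(s["grasp_force"],1),"F",s["ft_force"].round(2))
def pick(v):
    movep([*V[v],ZT],R); gripper_to(.040,25)
    move_l([*V[v],.08],feed=.25); hit=move_l([*V[v],ZG],feed=.06,max_force=6); st(f"down hit={hit}")
    gripper_to(.015,25); st("gripped"); move_l([*V[v],ZT],feed=.2); st("lifted")
def place(b):
    x,y=B[b]; movep([x,y,ZT],R); move_l([x,y,.185],feed=.2)
    move_l([x,y,ZG+.111+.006],feed=.06); st("above"); hit=move_l([x,y,ZG+.111-.003],feed=.02,max_force=2); st(f"set hit={hit}")
def release(b):
    gripper_to(.040); x,y=B[b]; move_l([x,y,.19],feed=.1); move_l([x,y,ZT],feed=.3); st("free")
def shot(t):
    o=[]
    for n in("top","side"):
        p,d=get_image(n); np.savez(f"pics/{n}_{t}.npz",p=p,d=d); o.append(p[130:290,200:460] if n=="top" else p[110:310,220:460])
    cv2.imwrite(f"pics/{t}.png",np.hstack([cv2.resize(i[:,:,::-1],(400,400*i.shape[0]//i.shape[1]))[:240] if 0 else cv2.resize(i[:,:,::-1],(400,300)) for i in o]))
E
python3 - <<'E'
from h import *
gripper_to(.040,25); pick("P1"); shot("p1")
place(0); shot("s1")
E
```

```text
down hit=False 4.53 [0.5703 0.1541 0.0342] open 0.0402 grip 0.0 F [-0.63 -0.87 -0.1 ]
gripped 4.82 [0.5705 0.154  0.0346] open 0.0227 grip 24.3 F [-0.22 -0.73  1.72]
lifted 6.05 [0.5692 0.1539 0.2484] open 0.023 grip 24.3 F [-0.62 -0.18  0.07]
above 8.16 [0.566  0.3551 0.1509] open 0.0229 grip 24.4 F [ 0.11 -0.11 -1.28]
set hit=True 8.53 [0.5665 0.3551 0.1452] open 0.0228 grip 24.3 F [ 0.07 -1.43  3.33]
```

View pics/p1.png

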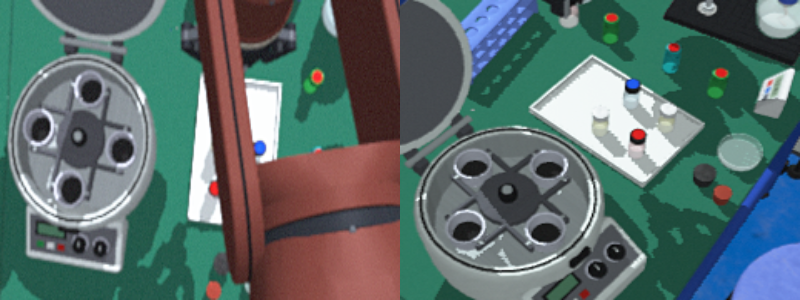

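View pics/s1.png

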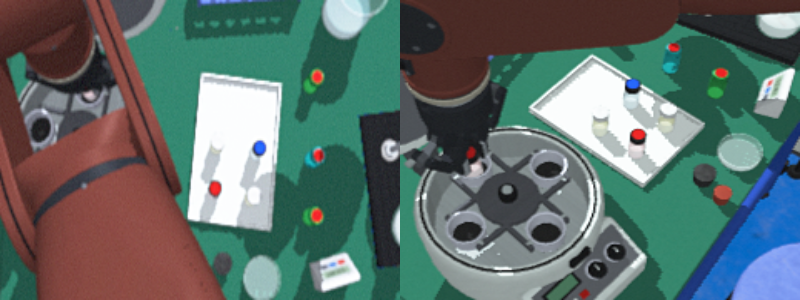

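The first picture shows the pink vial hanging in the gripper, top centre of the side half. In the second it stands in the far bucket, near (470,160), with contact at the expected height of .145. I'll release it, lift P2, and check the rotor while carrying.

```bash
python3 - <<'E'
from h import *
release(0); pick("P2"); shot("a1")
d=np.load("pics/side_a1.npz")["d"]; x,k,_,kk=rotor("side",d); print(x.round(4),k,np.bincount(kk),cent(x).round(4).tolist())
E
```

```text
free 9.9 [0.5669 0.3554 0.2519] open 0.0397 grip 0.0 F [ 0.49 -0.26 -1.28]
down hit=False 12.75 [0.4522 0.1655 0.0342] open 0.0399 grip 0.0 F [ 0.51 -0.46  0.25]
gripped 13.03 [0.4525 0.1656 0.0345] open 0.0226 grip 24.4 F [0.39 0.12 1.07]
lifted 14.27 [0.4512 0.1653 0.2485] open 0.0229 grip 24.4 F [-0.23 -0.02 -1.06]
[ 0.5052  0.3682 -0.2026] 373 [ 70 104 102  97] [[0.5659, 0.3557], [0.5177, 0.4289], [0.4445, 0.3807], [0.4927, 0.3075]]
```

View pics/a1.png

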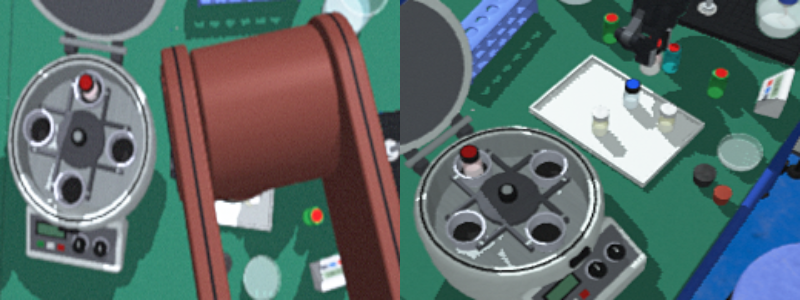

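P1 stands in the far bucket, with its cap at (88,83) in the left half, and the rotor has not turned. P2 is held. Next I place P2 in the opposite bucket, with a height guard before releasing, then fetch Y1.

```bash
cat >> h.py <<'E'
def settle(b):
    place(b); z=observe()["eef_pos"][2]
    for _ in range(3):
        if z<.1475: break
        move_l([*B[b],.142],feed=.02,max_force=3); z=observe()["eef_pos"][2]; st("again")
    assert z<.1475; release(b)
E
python3 - <<'E'
from h import *
settle(2); pick("Y1"); shot("a2")
d=np.load("pics/side_a2.npz")["d"]; x,k,_,kk=rotor("side",d); print(x.round(4),k,np.bincount(kk),cent(x).round(4).tolist())
E
```

```text
above 16.43 [0.4447 0.3809 0.1509] open 0.0229 grip 24.4 F [ 0.58 -0.94 -0.58]
set hit=True 16.8 [0.4452 0.381  0.1451] open 0.0231 grip 24.4 F [0.59 0.21 4.05]
free 18.07 [0.4454 0.3812 0.2513] open 0.0401 grip 0.0 F [-0.33  0.28 -0.31]
down hit=False 20.95 [0.5135 0.1601 0.0342] open 0.04 grip 0.0 F [0.05 0.39 0.15]
gripped 21.23 [0.5137 0.1601 0.0345] open 0.023 grip 24.4 F [ 0.28 -0.01  1.73]
lifted 22.47 [0.5123 0.1598 0.2484] open 0.0226 grip 24.4 F [-0.06  1.06 -0.38]
[ 0.5052  0.3684 -0.2083] 311 [58 97 82 74] [[0.5658, 0.3555], [0.518, 0.429], [0.4445, 0.3812], [0.4924, 0.3077]]
```

View pics/a2.png

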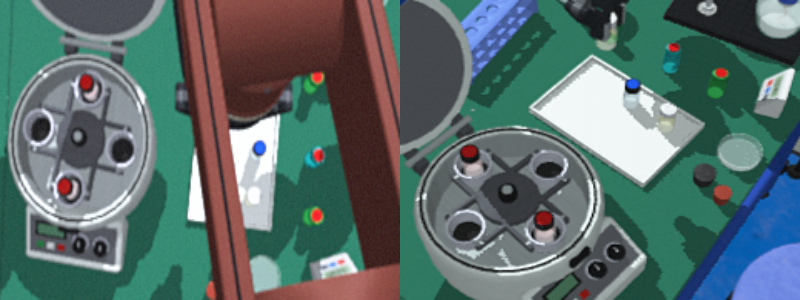

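Both pinks stand upright in opposite buckets, with caps at (88,83) and (66,188) in the left half, and Y1 is held. I'll do the yellows now.

```bash
python3 - <<'E'
from h import *
settle(1); pick("Y2"); settle(3); movep([.40,.0,.30],R); st("parked"); shot("a3")
E
```

```text
above 24.8 [0.5182 0.4286 0.1509] open 0.0231 grip 24.5 F [ 0.4   0.62 -0.21]
set hit=True 25.18 [0.5188 0.4287 0.1455] open 0.0227 grip 24.7 F [ 0.27 -0.08  4.23]
free 26.44 [0.519  0.429  0.2519] open 0.0403 grip 0.0 F [ 0.54  0.42 -0.53]
down hit=False 29.67 [0.4421 0.1043 0.0342] open 0.0401 grip 0.0 F [ 0.1  -0.11  0.96]
gripped 29.95 [0.4422 0.1043 0.0345] open 0.0233 grip 24.3 F [0.47 0.5  1.37]
lifted 31.18 [0.441  0.1042 0.2485] open 0.0231 grip 24.3 F [-0.26  0.07 -0.39]
above 33.23 [0.4925 0.3072 0.1509] open 0.0228 grip 24.3 F [0.89 0.04 0.36]
set hit=True 33.6 [0.4929 0.3068 0.1449] open 0.0232 grip 25.0 F [-0.37 -1.12  2.89]
free 34.87 [0.4932 0.3074 0.2513] open 0.0401 grip 0.0 F [-0.72 -0.95 -0.32]
parked 36.1 [0.4001 0.0005 0.2995] open 0.0397 grip 0.0 F [0.64 0.3  0.43]
```

View pics/a3.png

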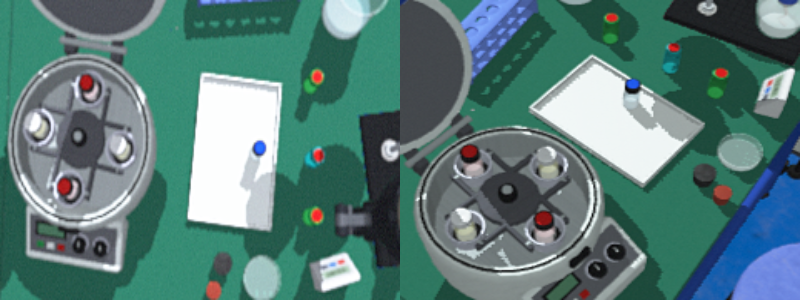

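All four vials stand in their buckets, pinks opposite each other at (88,83) and (66,188), yellows at (38,125) and (122,147). Blue is untouched at (259,148). One numeric check of the cap tops before handing in.

```bash
python3 - <<'E'
from h import *
for n in("top","side"):
    d=np.load(f"pics/{n}_a3.npz")["d"]; W=world(n,d)
    for b in B:
        m=(np.hypot(W[...,0]-b[0],W[...,1]-b[1])<.02)&(W[...,2]>.160); w=W[m]; print(n,b,len(w),w.mean(0).round(4),np.percentile(w[:,2],[50,90]).round(4))
hold(.3); job_done()
E
```

```text
top (0.566, 0.355) 88 [0.5653 0.3542 0.1689] [0.1692 0.1709]
top (0.5182, 0.4285) 92 [0.5187 0.428  0.1688] [0.169  0.1708]
top (0.4447, 0.3808) 95 [0.4446 0.381  0.1689] [0.1693 0.171 ]
top (0.4925, 0.3071) 88 [0.4928 0.3086 0.1686] [0.1689 0.1705]
side (0.566, 0.355) 119 [0.5649 0.3567 0.1675] [0.1681 0.1698]
side (0.5182, 0.4285) 134 [0.5181 0.4305 0.1672] [0.1674 0.1695]
side (0.4447, 0.3808) 136 [0.4438 0.3833 0.1675] [0.1679 0.1697]
side (0.4925, 0.3071) 121 [0.4924 0.3106 0.1668] [0.1671 0.1687]
the job is handed in; nothing more can be done
```

I handed the job in at about 36 s of the 96 s limit: the two pink vials stand upright in opposite buckets, the two yellow vials in the other two, cap tops measured at the expected 169 mm, and the blue vial was left untouched on the tray.

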